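Slide the garnish pan under the spring cover

ROBOT

A 7-joint arm with a two-finger parallel gripper is mounted at the origin on the work surface. World frame = base frame: x ahead of the robot, y to its left, z up, the work surface at z = 0. Lengths are in m, angles in rad, forces in N, time in s.
With the tool pointing down it reaches from about 0.4 to 0.85 m from the base axis. Payload 10.4 kg.
Tool frame: the origin (TCP) lies midway between the tips of the shut fingers; the grasp point (between the pads) lies 19 mm behind it (manip.tcp_to_grasp is the distance from the TCP to the grasp point, in m); z points along the fingers, y is the line along which they close (so a half turn about z gives the same grasp; the last joint's range is limited). The gripper opens to 85 mm and grips with 20 to 120 N. Pads are 22 mm wide; open, the fingers measure 114 mm over their backs; the gripper's body (76 mm by 85 mm) begins 54 mm behind the grasp point. The pads swing forward as they close: fully open they stand 13 mm farther back than shut.
Start: joints at [1.09, 0.332, -0.065, 1.46, 0.022, 1.35, -0.088], TCP at [0.276, -0.561, 0.231] pointing down, gripper open.
Joint ranges: [-2.6, 2.6], [-0.5, 2.12], [-1.47, 1.34], [0.16, 2.42], [-1.27, 4.41], [0.06, 2.06], [-2.6, 2.6]. Speed limits (rad/s): [2.22, 2.22, 2.79, 2.79, 3.14, 3.14, 3.14].

INTERFACE

Orientations are given as a unit quaternion [x, y, z, w].
In Python, from workcell import manip gives the robot as it stands.
- The arm moves only by the shell command python3 -m jog 'ROWS' [FORCE]. ROWS is a JSON object of lists of equal length, an entry for each row: "offset": the shift along the world's x, y, z in m, a list of three; "yaw": the turn about the world's z in degrees; "jaw": the closure, from 0 (fully open) to 1 (shut). A call has 1 to 20 rows; each row shifts and turns the commanded pose from where the row before left it; what a row does not reach is not made up. A row lasts 1/12 s, in which the tool goes at most 41.7 mm and 7.16 degrees, less where a joint would pass 70% of its speed; a pose out of reach is approached as far as the arm can. A call is refused whole if a number of a shift passes 0.0417 or a number of a turn 7.16, either way. A call with a gripper value outside its range is refused whole. The fingers move at their own pace and stop on an object; FORCE is the grip in N (left out, the last holds). Time passes only in rows, so rows that do not move let the fingers close. It gives the time, the measured TCP pose, the force, the opening and the grip force at its end, in the units of the state.
- manip.get_obs(): the state, without advancing time (a new reading comes with each control period).
- manip.camera(name): name is "scene" or "side" or "wrist"; returns a dict with "frame" (400x640x3 uint8, red, green, blue), "camera_matrix" (3x3 intrinsics, pixels), "distortion" ([k1, k2, p1, p2, k3] as OpenCV has them; the pictures are not rectified), "eye" and "attitude" of the camera in the world; the wrist camera has in their place "hand_eye" (4x4, takes a point from camera to tool coordinates, whose origin is the TCP and whose axes are the flange's). Camera axes: x right, y up, looking along -z (the intrinsics and any distortion apply to the point x, -y, -z); pixel columns grow to the right and rows downward; lengths in m; the calibration is good to about 2 mm. A picture is of the moment at which its call begins: read the wrist's pose just before it. There is no depth.
- manip.hand_in(): hands the job in; it is judged then, once.
Trained networks look in a picture, given as the dict that the camera call returned (one of the last four; its "shot" number tells which), for a name from the list of things; names that differ only in an ending like _2 or _b are one class to them, and where a whole thing is asked for, a point or a joint stands for the part that bears it (a point fixed in the world has none). Each returns a list of dicts, best first, with "score" (0 to 1); they miss things now and then, are a little off and sometimes report something else, mostly with a low value. They report only what shows in the picture. A call takes as long as a camera call. They do not tell look-alikes from the thing itself.
- manip.masks_of(picture, name): "region" (400x640 bool, what is visible of it).
- manip.tip_of(picture, name): "at" ([x, y, z] in m, in world coordinates, good to about 4 mm: a listed point, or the origin of a listed thing).
The state is a dict: "clock": time; "joint_pos": joint angles; "joint_velocities": joint speeds; "tau": joint torques, N m; "position": TCP position; "ee_rot": TCP orientation; "ft_force": force on the tool from outside, world axes, zero at the start; "torque": the same for the moment, N m; "grip_width": opening from 0.0 (shut) to 1.0 (fully open); "grasp_force": force on a finger pad.
Only numpy, scipy, OpenCV 4.12 (cv2) and the standard library are available. Lean on these libraries where they do the work, as an engineer would, in place of code of your own. Each camera call takes 0.05 s, during which the arm holds its last target. There are 200 camera calls.

TASK

Press down the red paddle of the garnish station with one fingertip to swing its spring-closed cover up and, while that finger keeps holding the cover open, use the other finger to push the small garnish pan by its black handle along the lane, under the cover and fully home against the back stop; then let the cover close over it and move clear. Only press and push: the pan stays flat on the counter and is never lifted, and the cover must not come down on the pan or be rammed by it. Leave the oil bottle, milk bottle and spice jar alone.

Things in the scene. Friction and masses are not known exactly. Their poses are not given: they have to be found in the camera images.
- station: Fixed steel garnish station. Origin on the counter, on the lane's centre line, at the outer face of the cover's front skirt; x = push direction, into the bay; y left; z up. Lane floor is the counter, between rails 10 mm high, inner faces y = +-34 mm, x -195 to 70. Bay: x 0 to 66, side walls with inner faces y = +-36 (left 34 mm high, right 44).
- stop (a point): Middle of the inner face of the bay's back stop (station x = 66 mm, y = 0, z = 20); the stop is a plate 46 mm high.
- axle (a point): Middle of the cover's steel axle, 8 mm diameter, along station x at y = 57, z = 40 mm, from x = -173 to 69; its front end sits on a post 12 x 16 mm, 48 mm high, at x = -176, y = 57.
- cover (a joint): Cover angle about the axle, rad: 0 closed, 0.62 hard stop, spring-closed. Clear top (closed: z 51 to 54 mm, x 0 to 68, y 57 to -39) rises on its right (-y) side like a wing; at 0.5 rad its right edge is about 100 mm above the counter. The pan passes freely under it at 0.45 or more. Pressing the red paddle on the left (+y) side of the axle opens it.
- skirt (a point): Bottom edge of the cover's white front skirt (outer face), on the lane's centre line; moves with the cover. The skirt is 3 mm thick, y 45 to -39 mm. Closed, its edge is 37 mm above the counter: it blocks the 46 mm high pan but clears the pan's handle.
- paddle (a point): On the red paddle's upper face, mid-length, 38 mm out from the axle. Paddle: flat plate fixed to the cover, 4 mm thick, 155 mm long (station x -165 to -10), its mid-plane passing through the axle's centre line, 6 to 55 mm out; it falls outward (+y) by 0.12 rad + cover angle. Pressing takes about 3 to 8 N at 35 mm out, anywhere along it; a fingertip can slide along it.
- pan: Loose open aluminium pan with tomatoes, 55 (x) x 60 (y) x 46 mm high, about 0.22 kg. Origin at the centre of its underside; x points into the bay. It starts in the lane, lined up within 2 degrees, its front 12 to 45 mm short of the skirt. Fully home it touches the back stop (origin at station x = 38.5 mm) and its handle sticks out under the closed skirt.
- handle (a point): Centre of the flat end face of the pan's black stub handle, the face to push on: at pan x = -59.5, z = 26 mm. The handle is 40 mm wide (y), z 18 to 34 mm, and sticks out 32 mm from the pan's rear (-x) face.
- oil: Bystander: dark green oil bottle, 54 mm diameter, 210 mm high, origin at the centre of its underside.
- milk: Bystander: white milk bottle, 56 mm diameter, 140 mm high, origin at the centre of its underside.
- spice: Bystander: amber spice jar, 50 mm diameter, 85 mm high, origin at the centre of its underside.
Things that resemble listed ones, but are neither listed nor needed, are in the scene too. What is shaped like the pan but pink or purple is not meant.

How it is judged:
On the way, in this order (a step that is already met when the one before it is completed fails the run):
1. a finger has pressed the cover open while the pan is still outside (value of joint cover above 0.35 rad and contact force between the fingers and cover above 0.3 N and x of pan in the frame of station below -0.015 m), for 0.1 s.
2. the pan is being pushed in under the cover by a finger while a finger holds the cover open (value of joint cover above 0.35 rad and contact force between the fingers and cover above 0.3 N and contact force between the fingers and pan above 0.1 N and x of pan in the frame of station above 0 m).
3. the pan is home against the back stop with the cover still held open by a finger (value of joint cover above 0.35 rad and contact force between the fingers and cover above 0.3 N and x of pan in the frame of station above 0.0325 m), for 0.1 s.
At the end, for the whole second after the job is handed in: The pan stands flat in the bay within 6 mm of the back stop and at rest, and the cover is closed over it (within 0.05 rad) (x of pan in the frame of station between 0.0325 and 0.041 m and y of pan in the frame of station between -0.01 and 0.01 m and height (world z) of pan below 0.004 m and angle between pan's own z axis and vertical below 0.06 rad and linear speed of pan below 0.02 m/s and value of joint cover below 0.05 rad); the robot touches nothing.
It fails at once if the pan is lifted off the counter (more than 8 mm) or tipped (more than 0.2 rad) (height (world z) of pan above 0.008 m or angle between pan's own z axis and vertical above 0.2 rad).
It fails at once if the cover comes down on the pan or is rammed by it (more than 3 N) (contact force between cover and pan above 3 N).
It fails at once if a bystander is moved more than 15 mm or tipped (distance of any of oil, milk, spice from where it was at the start of the episode above 0.015 m or angle between any of oil, milk, spice's own z axis and vertical above 0.2 rad).
It also fails if it takes over 40 s, if anything falls off the work surface, if the arm or the gripper's body presses on something with over 40 N, if the wrist force passes 120 N, or if a joint passes its speed limit or range.

## Working session

There is one attempt and no reset: what is moved stays moved. The work goes in short steps, Python scripts to look and compute and a shell command to move; the robot and the scene stay as the last step left them, time stands still between calls to the robot, and variables do not carry over. Pictures are saved under pics/ and viewed, at most 10 in all, crops included, and the job is handed in when it is done.

```bash
mkdir -p pics; ls
cat > h.py <<'E'
import numpy as np, cv2
from workcell import manip
def tips(names, cams=("scene","side")):
    for c in cams:
        p=manip.camera(c)
        cv2.imwrite(f"pics/{c}_{p.get('shot',0)}.png",p["frame"][:,:,::-1])
        print(c,p.get('shot'))
        for n in names:
            print(' ',n,[(np.round(d["at"],4).tolist(),round(d["score"],2)) for d in manip.tip_of(p,n)[:3]])
E
python3 - <<'E'
from h import *
o=manip.get_obs(); print({k:np.round(v,3).tolist() for k,v in o.items()})
tips(["station","stop","axle","skirt","paddle","pan","handle","oil","milk","spice"])
for c in("scene","side"):
    p=manip.camera(c);print(c,np.round(p["eye"],3),np.round(p["attitude"],3).tolist())
E
```

```text
pics
{'clock': 0.0, 'joint_pos': [1.09, 0.333, -0.065, 1.461, 0.022, 1.35, -0.088], 'joint_velocities': [-0.002, 0.001, 0.0, -0.0, 0.001, -0.0, 0.001], 'tau': [-0.0, -62.545, 0.049, -39.161, 0.016, 0.01, -0.0], 'position': [0.276, -0.56, 0.231], 'ee_rot': [0.974, 0.227, -0.0, -0.001], 'ft_force': [0.41, -0.732, 0.473], 'torque': [-0.037, 0.018, -0.029], 'grasp_force': 0.0, 'grip_width': 1.003}
scene 1
  station [([0.582, -0.0579, 0.0025], 0.98), ([0.4889, -0.0184, 0.0417], 0.73)]
  stop []
  axle [([0.4881, -0.0175, 0.0411], 0.72)]
  skirt [([0.5839, -0.0632, 0.04], 0.75)]
  paddle [([0.4878, 0.0243, 0.0375], 0.94), ([0.4768, -0.267, 0.0012], 0.47)]
  pan [([0.7734, -0.0967, -0.001], 0.91), ([0.5191, 0.1385, 0.0023], 0.87), ([0.5281, -0.0707, 0.0018], 0.6)]
  handle [([0.4854, 0.1737, 0.0258], 0.9), ([0.4629, -0.0786, 0.0254], 0.87), ([0.7577, -0.0335, 0.0273], 0.68)]
  oil [([0.6001, -0.2674, -0.0083], 0.92)]
  milk [([0.6735, 0.0805, -0.0014], 0.68), ([0.6494, -0.057, 0.0225], 0.34)]
  spice [([0.4806, -0.2693, 0.0011], 0.87)]
side 2
  station [([0.581, -0.0577, 0.0008], 0.87)]
  stop [([0.6467, -0.0515, 0.0208], 0.66)]
  axle [([0.4865, -0.018, 0.0361], 0.94)]
  skirt [([0.5823, -0.059, 0.0341], 0.81), ([0.4829, 0.0223, 0.0375], 0.4)]
  paddle []
  pan [([0.7712, -0.0985, 0.0013], 0.96), ([0.5279, 0.1343, 0.0015], 0.79), ([0.5187, -0.0709, -0.0034], 0.62)]
  handle [([0.7626, -0.0338, 0.026], 0.66), ([0.4633, -0.081, 0.0291], 0.62), ([0.4815, 0.1747, 0.0242], 0.59)]
  oil [([0.6065, -0.2624, -0.0015], 0.76)]
  milk [([0.6725, 0.0806, 0.0005], 0.73)]
  spice [([0.4801, -0.2711, -0.0025], 0.78), ([0.6028, -0.2626, -0.0011], 0.65)]
scene [1.134 0.337 0.627] [0.194, 0.351, 0.802, 0.443]
side [0.55  0.509 0.523] [-0.024, 0.41, 0.911, -0.04]
```

View pics/scene_1.png

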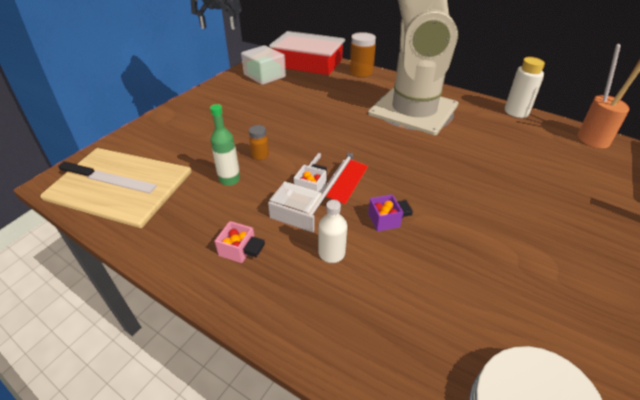

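View pics/side_2.png

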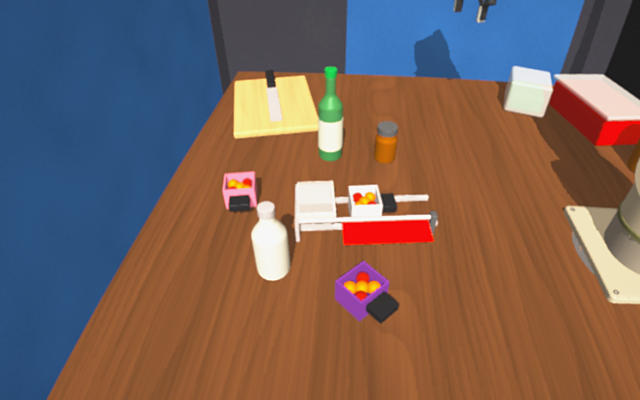

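The scene view shows the white pan in the lane at about (311,180), with the red paddle at (347,180) and the milk bottle at (332,235). The side view shows the pan at (365,198) with its handle pointing towards the robot at (389,203), and the paddle at (388,231). The pink and purple pans are the look-alikes. Next I fit the station pose to the red paddle's outline.

```bash
cat >> h.py <<'E'
from scipy.optimize import least_squares
from scipy.spatial.transform import Rotation as R
def project(p,X,obs=None):
    X=np.atleast_2d(X)
    if "hand_eye" in p:
        Rt=R.from_quat(obs["ee_rot"]).as_matrix()
        T=np.array(p["hand_eye"]); Xt=(X-obs["position"])@Rt
        Xc=(Xt-T[:3,3])@T[:3,:3]
    else: Xc=(X-p["eye"])@R.from_quat(p["attitude"]).as_matrix()
    Xc=Xc*[1,-1,-1]
    return cv2.projectPoints(Xc,np.zeros(3),np.zeros(3),np.array(p["camera_matrix"],float),np.array(p["distortion"],float))[0][:,0]
def st2w(q,X):
    c,s=np.cos(q[2]),np.sin(q[2]); X=np.atleast_2d(X)
    return np.c_[q[0]+c*X[:,0]-s*X[:,1], q[1]+s*X[:,0]+c*X[:,1], X[:,2]]
def paddle_pts(a=0.0):
    t=.12+a; out=[]
    for x,r in((-.165,.006),(-.165,.055),(-.010,.055),(-.010,.006)):
        out.append([x,.057+r*np.cos(t)+.002*np.sin(t),.040-r*np.sin(t)+.002*np.cos(t)])
    return np.array(out)
def redmask(p):
    h=cv2.cvtColor(p["frame"],cv2.COLOR_RGB2HSV)
    m=(((h[:,:,0]<5)|(h[:,:,0]>175))&(h[:,:,1]>200)&(h[:,:,2]>120)).astype(np.uint8)
    return m
def redcorners(p,guess):
    m=redmask(p); n,l,st,ce=cv2.connectedComponentsWithStats(m)
    g=guess.mean(0); k=min([i for i in range(1,n) if st[i,4]>150],key=lambda i:np.hypot(*(ce[i]-g)))
    c=max(cv2.findContours((l==k).astype(np.uint8),cv2.RETR_EXTERNAL,cv2.CHAIN_APPROX_NONE)[0],key=cv2.contourArea)
    for e in np.linspace(2,12,21):
        a=cv2.approxPolyDP(c,e,True)[:,0]
        if len(a)<=4: break
    return a.astype(float),st[k]
E
python3 - <<'E'
from h import *
q0=np.array([.582,-.058,np.radians(7.5)])
V=[]
for c in("scene","side"):
    p=manip.camera(c); g=project(p,st2w(q0,paddle_pts())); a,st=redcorners(p,g)
    print(c,np.round(g,1).tolist(),a.tolist(),st)
    V.append((p,a))
def res(q):
    r=[]
    for p,a in V:
        g=project(p,st2w(q,paddle_pts()))
        for u in g: r.append(a[np.argmin(np.hypot(*(a-u).T))]-u)
    return np.ravel(r)
s=least_squares(res,q0,loss="soft_l1"); print(s.x,np.degrees(s.x[2]),np.round(res(s.x),1))
p=manip.camera("wrist"); print(np.round(p["hand_eye"],3).tolist())
E
```

```text
scene [[351.1, 158.7], [368.9, 165.3], [346.5, 203.0], [326.9, 195.1]] [[366.0, 165.0], [350.0, 161.0], [327.0, 196.0], [345.0, 203.0]] [327 161  41  43 826]
side [[427.9, 219.3], [434.1, 241.4], [343.2, 244.9], [341.0, 222.3]] [[432.0, 238.0], [426.0, 220.0], [343.0, 223.0], [346.0, 244.0]] [ 342  220   91   25 1856]
[ 0.58526313 -0.05760617  0.16221885] 9.294455535918873 [ 1.   2.5 -0.9  0.2 -1.4  0.1  0.5  0.6 -0.4  2.7 -1.4 -1.2  2.7 -0.7
  2.8  0.8]
[[0.001, 0.95, 0.313, 0.079], [1.0, -0.001, -0.001, -0.001], [-0.0, 0.313, -0.95, -0.143], [0.0, 0.0, 0.0, 1.0]]
```

```bash
python3 -m jog '{"offset":[[0.011,0.038,0],[0.011,0.038,0],[0.011,0.038,0],[0.011,0.038,0],[0.011,0.038,0],[0.011,0.038,0],[0.011,0.038,0],[0.011,0.038,0],[0.011,0.038,0],[0.011,0.038,0],[0.011,0.038,0],[0.011,0.038,0],[0.011,0.038,0],[0.011,0.036,0],[0,0,0],[0,0,0]],"yaw":[-1.2,-1.2,-1.2,-1.2,-1.2,-1.2,-1.2,-1.2,-1.2,-1.2,-1.2,-1.2,-1.2,-1.2,0,0],"jaw":[0,0,0,0,0,0,0,0,0,0,0,0,0,0,0,0]}'
python3 - <<'E'
from h import *
o=manip.get_obs(); print(np.round(o["position"],4),o["ee_rot"],o["grip_width"])
p=manip.camera("wrist"); cv2.imwrite("pics/wrist_a.png",p["frame"][:,:,::-1])
q0=np.array([.584,-.058,np.radians(8.5)])
g=project(p,st2w(q0,paddle_pts()),o); a,st=redcorners(p,g); print(np.round(g,1).tolist(),a.tolist())
for n in ["station","skirt","paddle","pan","handle","stop","axle"]:
    print(' ',n,[(np.round(d["at"],4).tolist(),round(d["score"],2)) for d in manip.tip_of(p,n)[:3]])
E
```

```text
clock: 2.68
position: [0.4306, -0.0287, 0.2316]
ee_rot: [0.996, 0.084, 0.0, 0.0]
ft_force: [0.1, -0.9, -0.6]
grip_width: 1.007
grasp_force: 0.0
[ 0.4306 -0.0287  0.2316] [9.96436876e-01 8.43413305e-02 2.66465684e-04 1.44675973e-04] 1.0070828047154838Traceback (most recent call last):
  File "<stdin>", line 5, in <module>
  File "h.py", line 35, in redcorners
    g=guess.mean(0); k=min([i for i in range(1,n) if st[i,4]>150],key=lambda i:np.hypot(*(ce[i]-g)))
                       ~~~^^^^^^^^^^^^^^^^^^^^^^^^^^^^^^^^^^^^^^^^^^^^^^^^^^^^^^^^^^^^^^^^^^^^^^^^^^
ValueError: min() iterable argument is empty
```

View pics/wrist_a.png

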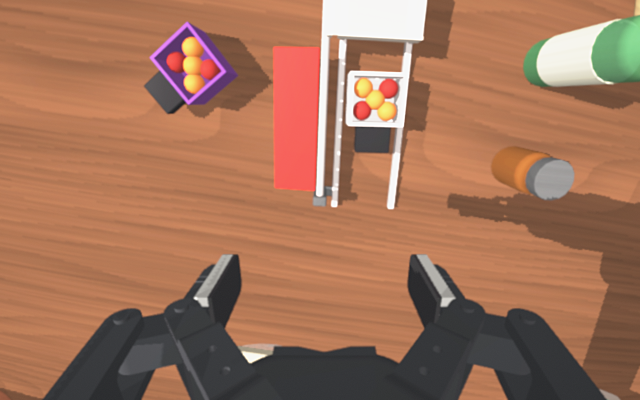

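The wrist view shows the red paddle spanning (274,46) to (318,190), the pan at (376,100) with its handle end at about (372,152), and the post at (320,198).

```bash
sed -i 's/>200)&(h\[:,:,2\]>120/>170)\&(h[:,:,2]>120/' h.py
cat > fit.py <<'E'
from h import *
from workcell import manip
q0=np.array([.584,-.058,np.radians(8.5)])
V=[]
for c in("wrist","scene","side"):
    o=manip.get_obs(); p=manip.camera(c); g=project(p,st2w(q0,paddle_pts()),o)
    try: a,st=redcorners(p,g)
    except Exception as e: print(c,e); continue
    print(c,np.round(g).tolist(),a.tolist()); V.append((p,a,o))
    for n in ["station","skirt","stop","paddle","pan","handle"]:
        print(' ',n,[(np.round(d["at"],4).tolist(),round(d["score"],2)) for d in manip.tip_of(p,n)[:3] if np.hypot(d["at"][0]-.55,d["at"][1]+.04)<.13])
def res(q,V):
    r=[]
    for p,a,o in V:
        g=project(p,st2w(q,paddle_pts()),o)
        for u in g: r.append(a[np.argmin(np.hypot(*(a-u).T))]-u)
    return np.ravel(r)
for W in (V,V[:1]):
    s=least_squares(res,q0,args=(W,),loss="soft_l1"); print(s.x,np.degrees(s.x[2]),np.round(res(s.x,W),1))
E
python3 fit.py
```

```text
wrist [[313.0, 188.0], [273.0, 186.0], [268.0, 44.0], [314.0, 43.0]] [[317.0, 47.0], [312.0, 188.0], [307.0, 189.0], [313.0, 188.0]]
  station [([0.5815, -0.0605, -0.0034], 0.62)]
  skirt [([0.5804, -0.053, 0.039], 0.71)]
  stop []
  paddle [([0.48, 0.0255, 0.0336], 0.59)]
  pan [([0.5228, -0.07, 0.0016], 0.95)]
  handle [([0.4633, -0.0808, 0.0264], 0.69)]
scene [[350.0, 159.0], [368.0, 165.0], [346.0, 203.0], [327.0, 195.0]] [[350.0, 160.0], [326.0, 196.0], [345.0, 203.0], [367.0, 166.0]]
  station [([0.5806, -0.058, -0.0019], 0.94)]
  skirt [([0.5811, -0.059, 0.0396], 0.9)]
  stop [([0.6459, -0.058, 0.0188], 0.56)]
  paddle [([0.4858, 0.0246, 0.04], 0.64)]
  pan [([0.5257, -0.0682, 0.0002], 0.97)]
  handle []
side [[427.0, 218.0], [434.0, 240.0], [343.0, 245.0], [340.0, 222.0]] [[432.0, 238.0], [428.0, 220.0], [342.0, 223.0], [346.0, 244.0]]
  station [([0.5822, -0.06, -0.0001], 0.92)]
  skirt [([0.5818, -0.0587, 0.0331], 0.55)]
  stop [([0.648, -0.0542, 0.0203], 0.91), ([0.4848, 0.0226, 0.0358], 0.4)]
  paddle [([0.4838, 0.0251, 0.0378], 0.62)]
  pan [([0.5233, -0.0682, -0.0035], 0.76)]
  handle [([0.4628, -0.0792, 0.0265], 0.72)]
[ 0.58141152 -0.0614078   0.14479512] 8.296149430414607 [-2.  -2.2 32.2  1.1 46.   0.5 -0.1  0.6  0.7  2.2 -0.1  1.8 -0.5  1.1
  0.2  1.8 -0.1  2.9 -2.7 -1.   1.5  0.7  0.1  2.1]
[ 0.58365407 -0.06488707  0.16673272] 9.553080975081661 [-8.3 -2.  26.1  0.4 42.2 -0.3 -3.9  0.9]
```

Run:
```python
from h import *
o=manip.get_obs(); p=manip.camera("wrist")
V=[(p,np.array([[317,190],[273,189],[274,46],[322,46]],float),o)]
for c,a in(("scene",[[350,160],[367,166],[345.5,203],[326.5,196]]),("side",[[427,219.5],[432,239],[345,244],[342,222.5]])): V.append((manip.camera(c),np.array(a,float),None))
N=[([0,0,0],[.5813,-.0588,0]),([.066,0,.02],[.647,-.055,.02]),([0,0,.037],[.5812,-.0575,.037]),([-.0875,.095,.037],[.484,.0248,.037])]
def res(q,pix=True):
    r=[(a-project(pp,st2w(q,paddle_pts()),oo))[:, :]/2 for pp,a,oo in V] if pix else []
    r+= [(st2w(q,x)[0]-np.array(w))[None,:2]/.004 for x,w in N]
    return np.concatenate(r).ravel()
for pix in (True,False):
    s=least_squares(res,[.582,-.058,.14],args=(pix,),loss="soft_l1"); print(np.round(s.x,4),np.degrees(s.x[2])); print(np.round(res(s.x,pix),1))
    q=s.x; c,si=np.cos(q[2]),np.sin(q[2]); 
    for w in ([.4631,-.080],[.5239,-.0688]): d=np.array(w)-q[:2]; print(c*d[0]+si*d[1],-si*d[0]+c*d[1])
```

```text
[ 0.5815 -0.0623  0.135 ] 7.73286684600181
[ 1.3  0.2 -0.5  0.9  1.3  0.3  2.3  0.1  0.2  1.  -0.1  0.7  0.2  0.5
  0.5  0.9 -0.5  1.  -1.1 -0.2  0.6  0.5  0.2  0.9  0.  -0.9 -0.   0.4
  0.1 -1.2 -0.5 -1.2]
-0.11966671505265745 -0.0016386877531791993
-0.05791260764998688 0.0012785401946214803
[ 0.5812 -0.0597  0.1031] 5.907402276278184
[-0.  -0.2 -0.   0.5 -0.  -0.6  0.1  0.2]
-0.11952811083856642 -0.008037760087018625
-0.05789827178666365 -0.0031548369423681786
```

```bash
python3 -m jog '{"offset":[[0.002,-0.005,-0.02],[0.0023,-0.0045,-0.025],[0,0,-0.025],[0,0,-0.025],[0,0,-0.025],[0,0,-0.025],[0,0,-0.02],[0,0,-0.006],[0,0,0],[0,0,0]],"yaw":[-0.8,-0.8,0,0,0,0,0,0,0,0],"jaw":[0,0,0,0,0,0,0,0,0,0]}'
python3 - <<'E'
from h import *
o=manip.get_obs()
for c in("wrist","side"):
    p=manip.camera(c); cv2.imwrite(f"pics/{c}_b.png",p["frame"][:,:,::-1])
    for n in ["skirt","pan","handle"]: print(c,n,[(np.round(d["at"],4).tolist(),round(d["score"],2)) for d in manip.tip_of(p,n)[:3]])
f=cv2.imread("pics/side_b.png")[130:330,280:520]; cv2.imwrite("pics/b.png",np.vstack([cv2.resize(f,(480,400))[100:],cv2.resize(cv2.imread("pics/wrist_b.png"),(480,300))]))
E
```

```text
clock: 4.77
position: [0.435, -0.0401, 0.0611]
ee_rot: [0.998, 0.068, 0.0, -0.0]
ft_force: [-0.3, 0.0, 0.8]
grip_width: 0.997
grasp_force: 0.0
wrist skirt []
wrist pan [([0.5251, 0.134, 0.0003], 0.88), ([0.5214, -0.0693, -0.0015], 0.58)]
wrist handle [([0.4801, 0.0232, 0.0353], 0.73), ([0.4643, -0.0784, 0.0284], 0.67)]
side skirt [([0.5835, -0.0602, 0.0359], 0.74)]
side pan [([0.7742, -0.0985, -0.0008], 0.88), ([0.5215, -0.0685, -0.0027], 0.81), ([0.5263, 0.1338, 0.0017], 0.8)]
side handle [([0.4823, 0.173, 0.0245], 0.88), ([0.4644, -0.0828, 0.027], 0.75), ([0.7611, -0.0369, 0.0204], 0.65)]
```

View pics/b.png

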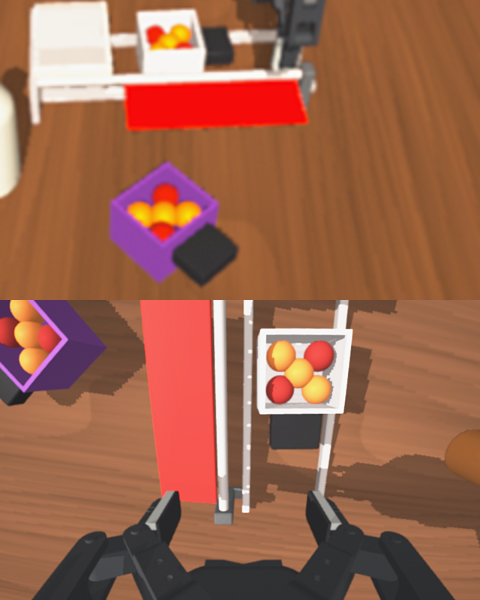

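The combined picture shows both fingers above the station (side view on top): one to the left of the axle and one behind the handle. I check the tip position against the paddle's front end by projecting it.

Run:
```python
from h import *
o=manip.get_obs(); q=[.5815,-.061,np.radians(8)]
Rt=R.from_quat(o["ee_rot"]).as_matrix(); print(np.degrees(np.arctan2(Rt[1,0],Rt[0,0])))
c,s=np.cos(q[2]),np.sin(q[2])
def w2st(w): d=np.array(w[:2])-q[:2]; return np.round([c*d[0]+s*d[1],-s*d[0]+c*d[1]],4)
p=manip.camera("wrist"); ps=manip.camera("side")
print("tcp",w2st(o["position"]))
for y in(-.05,.05):
  for z in (-.013,0):
    t=o["position"]+Rt@np.array([0,y,z]); pr=project(p,t,o)[0]
    print("tip",y,z,w2st(t),t.round(3),pr.round(),"composite",(pr*.75+[0,300]).round(), "side",((project(ps,t)[0]-[280,130])*2-[0,100]).round())
g=project(p,st2w(q,paddle_pts()),o); print("paddle",(g*.75+[0,300]).round().tolist(),((project(ps,st2w(q,paddle_pts()))-[280,130])*2-[0,100]).round().tolist())
h=st2w(q,[[-.119,.02,.034],[-.119,-.02,.034]]); print("handle",(project(p,h,o)*.75+[0,300]).round().tolist())
for w in ([.4643,-.0806],[.5215,-.069]): print(w2st(w))
```

```text
7.82718967878502
tcp [-0.1424  0.041 ]
tip -0.05 -0.013 [-0.1422  0.091 ] [0.428 0.009 0.074] [227. 267.] composite [170. 500.] side [284.  71.]
tip -0.05 0 [-0.1422  0.091 ] [0.428 0.009 0.061] [234. 254.] composite [176. 491.] side [282.  82.]
tip 0.05 -0.013 [-0.1425 -0.009 ] [ 0.442 -0.09   0.074] [423. 267.] composite [318. 500.] side [259.  -2.]
tip 0.05 0 [-0.1425 -0.009 ] [ 0.442 -0.09   0.061] [416. 254.] composite [312. 491.] side [257.   9.]
paddle [[218.0, 503.0], [163.0, 499.0], [139.0, 297.0], [209.0, 292.0]] [[296.0, 75.0], [309.0, 119.0], [128.0, 127.0], [123.0, 82.0]]
handle [[270.0, 449.0], [318.0, 449.0]]
[-0.1188 -0.0031]
[-0.0605  0.0004]
```

```bash
python3 -m jog '{"offset":[[0,0,-0.008],[0,0,-0.008],[0,0,-0.008],[0,0,-0.008],[0,0,-0.006],[0,0,-0.005],[0,0,-0.005],[0,0,0],[0,0,0]],"yaw":[0,0,0,0,0,0,0,0,0],"jaw":[0,0,0,0,0,0,0,0,0]}'
cat > ang.py <<'E'
from h import *
import sys
o=manip.get_obs(); q=[.5815,-.061,np.radians(8)]
c,s=np.cos(q[2]),np.sin(q[2])
def w2st(w): d=np.array(w[:2])-q[:2]; return np.round([c*d[0]+s*d[1],-s*d[0]+c*d[1]],4)
Rt=R.from_quat(o["ee_rot"]).as_matrix(); print("tcp",w2st(o["position"]),o["position"][2].round(4),"theta",np.degrees(np.arctan2(Rt[1,0],Rt[0,0])-q[2]).round(1),"F",np.round(o["ft_force"],1))
for n in("wrist","scene","side"):
    p=manip.camera(n); cv2.imwrite(f"pics/{n}_{sys.argv[1]}.png",p["frame"][:,:,::-1])
    for k in ("pan","handle"):
        print(n,k,[(w2st(d["at"]).tolist(),round(d["score"],2)) for d in manip.tip_of(p,k)[:4] if abs(w2st(d["at"])[1])<.03 and w2st(d["at"])[0]<.07])
    if n=="wrist": continue
    for k,f in (("skirt",lambda z,y:0),("paddle",0)):
        for d in manip.tip_of(p,k)[:1]:
            w=w2st(d["at"]); z=d["at"][2]
            a=np.arctan2(z-.04,.057-w[1])+np.arctan2(.003,.057) if k=="skirt" else np.arctan2(.04-z,w[1]-.057)-.12+np.arctan2(.002,.038)
            print(n,k,w,round(z,4),round(d["score"],2),"angle",round(a,3))
E
python3 ang.py c
```

```text
clock: 6.02
position: [0.4348, -0.0397, 0.0122]
ee_rot: [0.998, 0.068, 0.0, -0.0]
ft_force: [-0.4, 1.7, 4.3]
grip_width: 1.004
grasp_force: 2.2
tcp [-0.1423  0.0415] 0.0122 theta -0.2 F [-0.4  1.7  4.3]
wrist pan [([-0.0594, -0.0005], 0.68)]
wrist handle [([-0.1189, -0.0032], 0.73)]
scene pan [([-0.0556, -0.0038], 0.72)]
scene handle [([-0.1186, -0.0031], 0.69)]
scene skirt [0.0014 0.0047] 0.063 0.87 angle 0.467
scene paddle [-0.0783  0.0935] 0.0226 0.72 angle 0.377
side pan [([-0.0578, 0.0022], 0.76)]
side handle [([-0.1182, -0.0039], 0.58)]
side skirt [0.0008 0.0032] 0.0605 0.84 angle 0.417
side paddle [-0.084   0.0951] 0.0215 0.97 angle 0.385
```

```bash
python3 -m jog '{"offset":[[0,0,-0.002],[0,0,-0.0015],[0,0,0],[0,0,0],[0.0043,0.001,0],[0.0043,0.001,0],[0.0043,0.001,0],[0.0043,0.001,0],[0.0043,0.001,0],[0.0043,0.001,0],[0.0043,0.001,0],[0,0,0]],"yaw":[0,0,0,0,1.1,1.1,1.1,1.1,1.1,1.1,1.1,0],"jaw":[0,0,0,0,0,0,0,0,0,0,0,0]}'
python3 ang.py d
python3 - <<'E'
import cv2,numpy as np
f=cv2.imread("pics/side_d.png")[130:330,280:520]; cv2.imwrite("pics/d.png",np.vstack([cv2.resize(f,(480,400))[:280],cv2.resize(cv2.imread("pics/wrist_d.png"),(480,300))]))
E
```

```text
clock: 7.67
position: [0.4647, -0.0329, 0.0085]
ee_rot: [0.991, 0.136, -0.001, -0.0]
ft_force: [-3.0, 2.1, 4.6]
grip_width: 1.001
grasp_force: 2.2
tcp [-0.1117  0.0441] 0.0085 theta 7.6 F [-3.   2.1  4.6]
wrist pan [([-0.0352, 0.0021], 0.71)]
wrist handle [([-0.0954, 0.001], 0.82)]
scene pan [([-0.0324, 0.0008], 0.59)]
scene handle [([-0.0963, 0.0006], 0.7)]
scene skirt [0.0032 0.0051] 0.0663 0.68 angle 0.522
scene paddle [-0.084   0.0908] 0.019 0.73 angle 0.489
side pan [([-0.0391, 0.002], 0.7)]
side handle [([-0.0964, 0.0008], 0.56)]
side skirt [0.0008 0.0071] 0.0614 0.88 angle 0.458
side paddle [-0.0855  0.0904] 0.0152 0.68 angle 0.571
```

View pics/d.png

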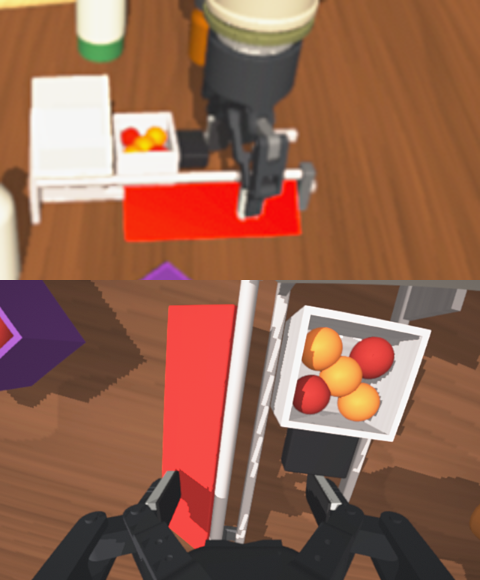

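The side view shows the cover raised and the pan at (147,143) just short of it. The wrist view shows the pushing finger on the handle at (322,470) and the other finger on the paddle. Both the skirt and paddle readings put the cover at about 0.5 rad, so I keep pushing.

```bash
python3 -m jog '{"offset":[[0.0043,0.001,0],[0.0043,0.001,0],[0.0043,0.001,0],[0.0043,0.001,0],[0.0043,0.001,0],[0.0043,0.001,0],[0.0043,0.001,0],[0.0043,0.001,0],[0.0043,0.001,0],[0,0,0]],"yaw":[1.1,1.1,1.1,1.1,1.1,1.1,1.1,1.1,1.1,0],"jaw":[0,0,0,0,0,0,0,0,0,0]}'
python3 ang.py e
```

```text
clock: 9.15
position: [0.5032, -0.0248, 0.0086]
ee_rot: [0.975, 0.22, -0.001, 0.0]
ft_force: [-4.3, 0.8, 3.7]
grip_width: 1.0
grasp_force: 2.3
tcp [-0.0725  0.0467] 0.0086 theta 17.4 F [-4.3  0.8  3.7]
wrist pan []
wrist handle [([-0.0475, 0.0057], 0.56)]
scene pan [([0.0163, 0.0007], 0.58)]
scene handle [([-0.0462, 0.0066], 0.46)]
scene skirt [-0.0003  0.0027] 0.0666 0.71 angle 0.508
scene paddle [-0.0825  0.0929] 0.0208 0.74 angle 0.424
side pan [([0.007, 0.0041], 0.8)]
side handle [([-0.0008, 0.0064], 0.46)]
side skirt [0.0007 0.0069] 0.0601 0.72 angle 0.434
side paddle [-0.0867  0.0897] 0.0189 0.76 angle 0.506
```

```bash
python3 -m jog '{"offset":[[0.0043,0.001,0],[0.0043,0.001,0],[0.0043,0.001,0],[0.0043,0.001,0],[0,0,0]],"yaw":[1.1,1.1,1.1,1.1,0],"jaw":[0,0,0,0,0]}'
python3 -m jog '{"offset":[[0.0015,0.0002,0],[0.0015,0.0002,0],[0,0,0]],"yaw":[0,0,0],"jaw":[0,0,0]}'
python3 ang.py f
```

```text
clock: 10.22
position: [0.5206, -0.0197, 0.0086]
ee_rot: [0.966, 0.258, -0.0, -0.0]
ft_force: [-3.7, 0.4, 3.2]
grip_width: 1.001
grasp_force: 2.3
clock: 10.47
position: [0.5227, -0.0195, 0.0085]
ee_rot: [0.966, 0.257, -0.001, -0.0]
ft_force: [-6.8, 1.0, 5.2]
grip_width: 1.0
grasp_force: 4.5
tcp [-0.0524  0.0493] 0.0085 theta 21.8 F [-6.8  1.   5.2]
wrist pan []
wrist handle [([-0.0234, 0.0074], 0.86)]
scene pan [([0.0384, -0.0026], 0.51)]
scene handle []
scene skirt [0.0022 0.0062] 0.0654 0.91 angle 0.516
scene paddle [-0.0807  0.0916] 0.0212 0.76 angle 0.43
side pan []
side handle [([-0.0252, 0.0093], 0.57)]
side skirt [0.0007 0.0084] 0.0598 0.67 angle 0.439
side paddle [-0.0848  0.0917] 0.0203 0.73 angle 0.449
```

```bash
python3 -m jog '{"offset":[[0.0015,0.0002,0],[0.0015,0.0002,0],[0,0,0],[0,0,0]],"yaw":[0,0,0,0],"jaw":[0,0,0,0]}'
python3 ang.py g
python3 - <<'E'
import cv2,numpy as np
a=cv2.imread("pics/side_g.png")[150:290,280:460]; b=cv2.imread("pics/scene_g.png")[130:250,250:400]
cv2.imwrite("pics/g.png",np.hstack([cv2.resize(a,(400,311)),cv2.resize(b,(389,311))]))
E
```

```text
clock: 11.45
position: [0.5231, -0.0196, 0.0081]
ee_rot: [0.967, 0.257, -0.003, -0.0]
ft_force: [-18.8, 0.9, 14.8]
grip_width: 1.002
grasp_force: 10.9
tcp [-0.052   0.0491] 0.0081 theta 21.7 F [-18.8   0.9  14.8]
wrist pan []
wrist handle [([-0.0255, 0.0065], 0.65)]
scene pan [([0.0354, -0.0034], 0.58)]
scene handle []
scene skirt [0.0006 0.0036] 0.0654 0.7 angle 0.497
scene paddle [-0.0806  0.0946] 0.0216 0.8 angle 0.388
side pan []
side handle [([-0.0263, 0.0048], 0.72)]
side skirt [0.003  0.0059] 0.0619 0.64 angle 0.457
side paddle [-0.0838  0.0914] 0.018 0.73 angle 0.502
```

View pics/g.png

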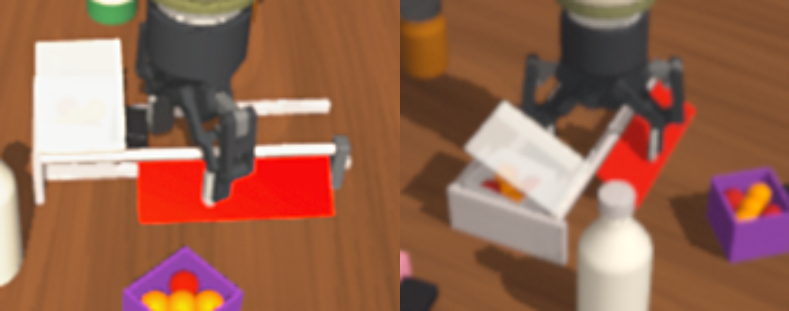

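View pics/wrist_g.png

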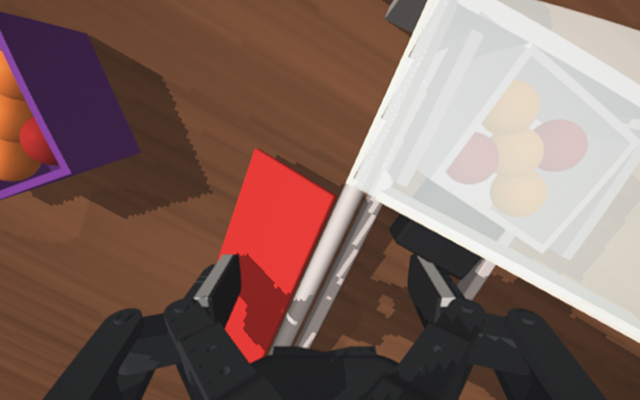

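The side view shows the pan under the clear cover. The wrist view shows it turned several degrees clockwise, with its handle at (435,245) off to the left, so a front corner is against the stop and friction at the finger is holding it askew. I ease off, then drag the handle to the right (station -y) while pushing lightly, to square the pan.

```bash
python3 -m jog '{"offset":[[-0.001,0,0.001],[-0.0005,0,0.001],[0.0006,-0.0009,0.0005],[0.0006,-0.0009,0.0005],[0.0006,-0.0009,0],[0.0006,-0.0009,0],[0.0006,-0.0009,0],[0.0006,-0.0009,0],[0,0,0]],"yaw":[0,0,0,0,0,0,0,0,0],"jaw":[0,0,0,0,0,0,0,0,0]}'
python3 ang.py h2
python3 - <<'E'
import cv2,numpy as np
cv2.imwrite("pics/h3.png",np.vstack([cv2.imread(f"pics/wrist_{k}.png")[0:290,180:640] for k in("g","h2")]))
E
```

```text
clock: 12.85
position: [0.5246, -0.0241, 0.01]
ee_rot: [0.966, 0.257, -0.004, -0.001]
ft_force: [-14.1, 3.0, 2.4]
grip_width: 0.999
grasp_force: 9.2
tcp [-0.0512  0.0445] 0.01 theta 21.8 F [-14.1   3.    2.4]
wrist pan []
wrist handle [([-0.0236, 0.0005], 0.83)]
scene pan [([0.0392, -0.0052], 0.58)]
scene handle [([0.0381, -0.0063], 0.23)]
scene skirt [0.0026 0.0074] 0.0674 0.71 angle 0.557
scene paddle [-0.0821  0.0913] 0.0209 0.76 angle 0.441
side pan []
side handle [([-0.0246, 0.0053], 0.49)]
side skirt [0.0008 0.0066] 0.0647 0.96 angle 0.508
side paddle [-0.0826  0.0927] 0.019 0.63 angle 0.464
```

View pics/h3.png

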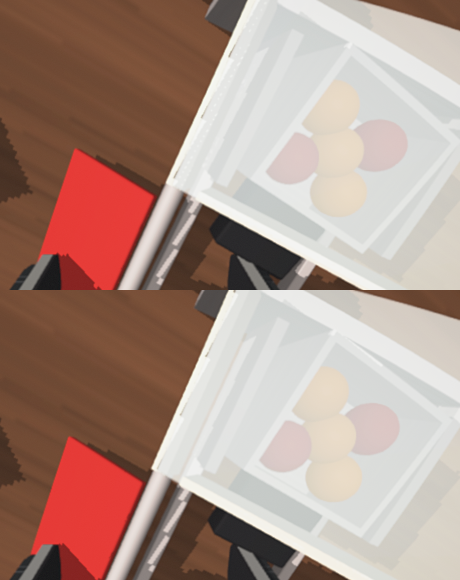

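The pan has nearly squared up (lower half of the picture), and its handle reads y about 1–3 mm. One more small drag and push.

```bash
python3 -m jog '{"offset":[[0,-0.0008,0.0005],[0.0005,-0.0008,0.0005],[0.0005,-0.0008,0.0005],[0.0005,-0.0005,0],[0,0,0],[0,0,0]],"yaw":[0,0,0,0,0,0],"jaw":[0,0,0,0,0,0]}'
python3 ang.py i
```

```text
clock: 14.0
position: [0.5256, -0.0267, 0.0113]
ee_rot: [0.966, 0.257, -0.004, -0.002]
ft_force: [-16.1, 4.2, 3.7]
grip_width: 0.998
grasp_force: 10.3
tcp [-0.0506  0.0418] 0.0113 theta 21.8 F [-16.1   4.2   3.7]
wrist pan [([-0.0222, -0.002], 0.41)]
wrist handle [([-0.0237, 0.0019], 0.91)]
scene pan [([0.0382, -0.0051], 0.7)]
scene handle []
scene skirt [0.0042 0.0066] 0.0675 0.8 angle 0.552
scene paddle [-0.0799  0.0938] 0.0189 0.95 angle 0.453
side pan []
side handle [([-0.0242, 0.0005], 0.61)]
side skirt [0.0029 0.0093] 0.0633 0.77 angle 0.507
side paddle [-0.0851  0.0905] 0.0182 0.57 angle 0.509
```

Run:
```python
from h import *
o=manip.get_obs(); p=manip.camera("wrist"); q=[.5815,-.061,np.radians(8)]
im=p["frame"][:,:,::-1].copy()
S=2.2; x0,y0=360,0
im=cv2.resize(im[0:270,360:640],None,fx=S,fy=S,interpolation=cv2.INTER_CUBIC)
def line(X,col):
    u=((project(p,st2w(q,X),o)-[x0,y0])*S).astype(int); cv2.polylines(im,[u.reshape(-1,1,2)],False,col,1)
line([[.066,-.036,.046],[.066,.036,.046]],(0,0,255))
line([[0,-.036,.044],[.066,-.036,.044]],(0,160,0))
line([[.066,-.033,.046],[.066,.027,.046],[.011,.027,.046],[.011,-.033,.046]],(255,0,0))
cv2.imwrite("pics/j.png",im)
```

```text
(no output)
```

View pics/j.png

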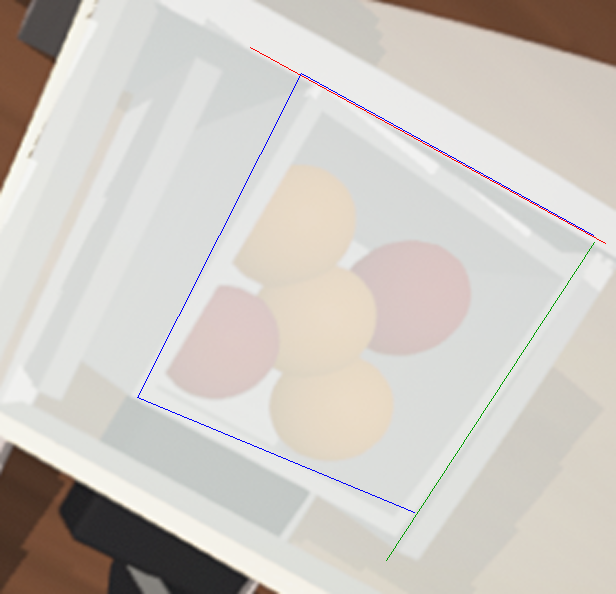

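The pan's front-left corner is at the stop line (315,85) and its right side is about 3 mm off it. That puts the pan centre about 2 mm short of fully home, within the limit. I back off, then let the cover close.

```bash
python3 -m jog '{"offset":[[-0.003,-0.0004,0],[-0.004,-0.0005,0],[-0.005,-0.0007,0],[-0.006,-0.0008,0],[0,0,0.003],[0,0,0.004],[0,0,0.004],[0,0,0.004],[0,0,0.004],[0,0,0.005],[0,0,0.008],[0,0,0.015],[0,0,0.025],[0,0,0.03],[-0.01,0,0.03],[-0.02,0,0.03],[0,0,0],[0,0,0]],"yaw":[0,0,0,0,0,0,0,0,0,0,0,0,0,0,0,0,0,0],"jaw":[0,0,0,0,0,0,0,0,0,0,0,0,0,0,0,0,0,0]}'
python3 ang.py k
python3 - <<'E'
import cv2,numpy as np
a=cv2.imread("pics/side_k.png")[150:290,280:460]; b=cv2.imread("pics/scene_k.png")[130:250,250:400]; w=cv2.imread("pics/wrist_k.png")
cv2.imwrite("pics/k.png",np.vstack([np.hstack([cv2.resize(a,(320,249)),cv2.resize(b,(312,249))]),cv2.resize(w,(632,345))]))
E
```

```text
clock: 16.2
position: [0.4826, -0.0305, 0.1775]
ee_rot: [0.966, 0.257, 0.001, 0.002]
ft_force: [-0.9, -0.8, -0.4]
grip_width: 1.003
grasp_force: 0.0
tcp [-0.0937  0.0439] 0.1775 theta 21.8 F [-0.9 -0.8 -0.4]
wrist pan []
wrist handle [([-0.0237, -0.0014], 0.62)]
scene pan [([0.0397, -0.0033], 0.5)]
scene handle []
scene skirt [0.0034 0.0009] 0.039 0.91 angle 0.035
scene paddle [-0.081   0.0982] 0.0383 0.56 angle -0.026
side pan []
side handle [([-0.0232, 0.0015], 0.77)]
side skirt [0.0022 0.0019] 0.032 0.68 angle -0.092
side paddle [-0.0839  0.0979] 0.0381 0.74 angle -0.021
```

View pics/k.png

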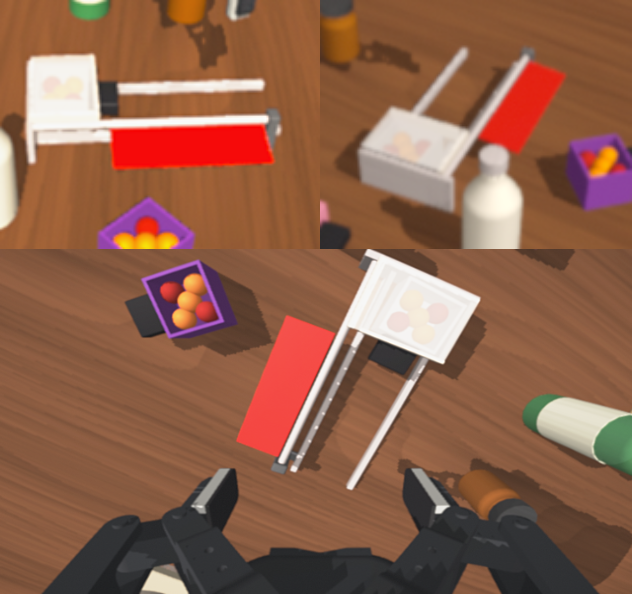

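The cover reads closed within the networks' noise, the pan is in the bay with its handle sticking out under the skirt at (395,355), and the arm is clear. Handing in.

```bash
python3 -c "from workcell import manip; print(manip.hand_in())"
```

```text
the job is handed in; nothing more can be done
None
```

I handed the job in at about 16 s on the robot clock: the pan is against the back stop (about 2 mm short at its centre, turned 3–4°), the cover is closed over it, and the arm is clear; the verdict was not shown.

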